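# Open the push-and-turn jar

## Task

Open the frosted jar for feeding time: flip the tab on top of it up and right over to its hinge side, so that it stays open, then press down its push-and-turn cap until it just seats and twist it anticlockwise till it is free, without forcing anything. Lift the cap off and set it down gently, upright, in the middle of the shallow stainless dish; leave the tab open and the other things where they are.

Things in the scene. Friction and masses are not known exactly. Their poses are not given: they have to be found in the camera images.
- jar: Frosted glass jar held fast on the flap by a dark base ring (it cannot move), 96 mm wide, glass 94 mm tall, plastic neck on top. Origin: centre of its underside; z is its axis. Its +x points to the tab's hinge, -x to the tab's tongue (at yaw 0 the tongue points to the robot). Hinge posts: x +51 to +61 mm, y +-20 to +-28 mm, up to z = 175 mm.
- cap: White plastic push-and-turn cap under the tab, 50 g, hollow below. Origin: centre of its skirt's lower rim; on the closed jar this is 112 mm above the jar's origin, on the same axis, x axes parallel. Skirt 55 mm wide, z = 0 to 32 mm; on it a round grip knob 38 mm wide, z = 32 to 54 mm. It has 3 mm play sideways on the neck.
- cap_knob (a point): Middle of the cap's round grip knob (38 mm wide, 22 mm high), 43 mm above the cap's origin, on its axis. Turn it anticlockwise seen from above.
- catch (a point): Point inside the neck at the cap's catch. A spring holds the cap up (2.5 N, plus 0.25 N per mm pressed). It cannot turn until pressed past the catch: 3 to 13 mm down, different each time and not visible. Some 1.6 mm after the catch it lands on a hard seat: force rises sharply above the spring's 4 to 6 N. Keep it lightly on that seat (at most 1 mm off) while turning. Over 20 N breaks it.
- turn_stop (a point): Point inside the neck at the turning stop. Kept down, the cap turns anticlockwise from above; past 65 degrees it is free and lifts straight off, at 88 degrees it meets a hard stop. Turning clockwise or against the catch, pulling it while locked, or forcing the stop with more than 20 N (at lugs 19 mm from the axis) breaks it.
- tab (a joint): Angle of the grey flip-top tab that covers the cap, rad: 0 closed (level), grows as the tongue is lifted up and over to the hinge's side, 2.6 at its stop. Its stiff hinge (0.05 N m of friction) holds it wherever it is left.
- tab_tongue (a point): Middle of the tab's tongue: a level bar 12 mm wide (along the jar's y), 7 mm thick, 30 mm long, sticking out of the tab's free edge; 106 mm from the hinge line, 173 mm above the flap when closed. The tab's plate (60 mm wide, 86 mm long, 4 mm thick) begins 16 mm behind it; closed, its underside is 5 mm above the knob.
- tab_hinge (a point): Middle of the tab's hinge line, which runs along the jar's y: 56 mm from the jar's axis on its +x side, 173 mm above the flap.
- dish: Empty shallow stainless dish, 136 mm wide at the rim, 18 mm tall, flat floor 100 mm wide and 3 mm thick, 0.4 kg, loose. Origin: centre of its underside.
- scoop: White plastic measuring scoop, cup 48 mm wide and 34 mm tall with a flat handle, 120 mm long in all; bystander. Origin: underside.
- tin: Closed metal tin, 76 mm wide, 72 mm tall; bystander. Origin: underside.
- bowl: Blue silicone collapsible bowl, 136 mm wide, 36 mm tall; bystander. Origin: underside.
- plain_jar: A second frosted glass jar, 84 mm wide, with a plain wooden lid and ball, 125 mm tall, no flip-top; bystander. Origin: underside.
- mug: White ceramic mug, 76 mm wide, 88 mm tall; bystander. Origin: underside.
- brush: Hand brush lying on the flap; bystander. Origin: underside.
Not all that is in view belongs to the job. Leave any pink or purple look-alike of the jar alone.

How it is judged:
By the outcome, as a careful person would: the job done as asked, in the order asked, and still so for the second after the job is handed in, with the robot touching nothing.
It also fails if it takes over 72 s, if anything falls off the work surface, if the arm or the gripper's body presses on something with over 40 N, if the wrist force passes 120 N, or if a joint passes its speed limit or range.

## Robot

A 6-joint arm with a two-finger parallel gripper is mounted at the origin on the work surface. World frame = base frame: x ahead of the robot, y to its left, z up, the work surface at z = 0. Lengths are in m, angles in rad, forces in N, time in s.
With the tool pointing down it reaches from about 0.35 to 0.85 m from the base axis. Payload 8.1 kg.
Tool frame: the origin (TCP) lies between the finger pads; the fingertips stand 11 mm ahead of it and the grasp point (between the pads) lies 8 mm behind it (tips_ahead is the z of the fingertips in the tool frame, in m); z points along the fingers, y is the line along which they close (so a half turn about z gives the same grasp; the last joint's range is limited). The gripper opens to 93 mm and grips with 3 to 60 N. Pads are 15 mm wide; open, the fingers measure 128 mm over their backs; the gripper's body (75 mm by 188 mm) begins 65 mm behind the grasp point.
Start: joints at [1.1, 0.13, 1.488, -0, 1.523, -0.085], TCP at [0.226, 0.556, 0.23] pointing down, gripper open.
Joint ranges: [-2.96, 2.96], [-0.89, 2.26], [0.02, 2.5], [-1.34, 4.48], [0, 2.73], [-2.66, 2.66]. Speed limits (rad/s): [2.39, 2.39, 2.79, 3.14, 3.14, 3.14].

## Interface

Orientations are given as a rotation vector (axis times angle).
In Python, from plant import read_state, read_camera, close_job, tips_ahead gives the robot as it stands. The module is installed in compiled form; this text tells all that it offers.
- The arm moves only by the tool move_arm, never from a script. Its argument "plan" is a list of rows, each a list of 7 numbers: the turn, a rotation vector about the tool's x, y, z in units of 6 degrees (1.0 is 6 degrees), then the shift along the tool's x, y, z in units of 25 mm (1.0 is 25 mm), then the finger opening in mm, from 0 to 93. A call has exactly 10 rows; each row shifts and turns the commanded pose from where the row before left it, along the tool's axes as they then stand; what a row does not reach is not made up. A row lasts 1/10 s, in which the tool goes at most 50 mm and 8.59 degrees, less where a joint would pass 70% of its speed; a pose out of reach is approached as far as the arm can. A call is refused whole if a number of a shift passes 1 or a number of a turn 1, either way. A call with a gripper value outside its range is refused whole. The fingers move at their own pace and stop on an object; "force" is the grip in N (left out, the last holds). Time passes only in rows, so rows that do not move let the fingers close, or fill a call up. It gives the time, the measured TCP pose, the force, the opening and the grip force at its end, in the units of the state.
- read_state(): the state, without advancing time (a new reading comes with each control period).
- read_camera(name): name is "side" or "top"; returns a dict with "frame" (480x640x3 uint8, red, green, blue), "z_map" (480x640 float32, m along the optical axis (not along the pixel's ray), 0 where there is no reading), "fx", "fy", "cx", "cy" (pixels), "rvec" (rotation vector, rad) and "tvec" (3), from world to camera coordinates, as OpenCV has them. Camera axes: x right, y down, z forward; pixel columns grow to the right and rows downward; lengths in m; the calibration is good to about 2 mm. A picture is of the moment at which its call begins.
- close_job(): hands the job in; it is judged then, once.
The state is a dict: "t": time; "q": joint angles; "dq": joint speeds; "joint_torque": joint torques, N m; "tool_pos": TCP position; "orientation": TCP orientation; "force": force on the tool from outside, world axes, zero at the start; "wrist_torque": the same for the moment, N m; "opening": finger opening in m; "gripper_force": force on a finger pad.
Only numpy, scipy, OpenCV 4.12 (cv2) and the standard library are available. Lean on these libraries where they do the work, as an engineer would, in place of code of your own. Each camera call takes 0.05 s, during which the arm holds its last target. There are 200 camera calls.

## Working session

There is one attempt and no reset: what is moved stays moved. The work goes in short steps, Python scripts to look and compute and a tool call to move; the robot and the scene stay as the last step left them, time stands still between calls to the robot, and variables do not carry over. Pictures are saved under pics/ and viewed, at most 10 in all, crops included, and the job is handed in when it is done.

Besides the shell and the picture viewer there is one more tool, called after "Emit:" in YAML: its name, and indented under it one key for each argument. move_arm: Moves the arm, as the interface text tells. Its arguments: {"type":"object","properties":{"plan":{"type":"array","items":{"type":"array","items":{"type":"number"}}},"force":{"type":"number"}},"required":["plan"]}

```bash
mkdir -p pics
cat > h.py <<'E'
import numpy as np,cv2
from plant import *
from scipy.spatial.transform import Rotation as R
def cam(n):
    c=read_camera(n); Rm=cv2.Rodrigues(np.array(c["rvec"],float))[0]; t=np.array(c["tvec"],float).reshape(3)
    z=c["z_map"]; v,u=np.mgrid[:480,:640]
    P=np.stack([(u-c["cx"])/c["fx"]*z,(v-c["cy"])/c["fy"]*z,z],-1)
    W=(P-t)@Rm; W[z==0]=np.nan
    return c["frame"],W,c,Rm,t
def save(n,f): cv2.imwrite(n,cv2.cvtColor(f,cv2.COLOR_RGB2BGR))
E
python3 - <<'E'
from h import *
for n in("top","side"):
    f,W,c,Rm,t=cam(n); save(f"pics/{n}0.png",f); print(n,-Rm.T@t,c["fx"])
s=read_state(); print(s, tips_ahead); print(R.from_rotvec(s["orientation"]).as_matrix().round(3))
E
```

```text
top [ 0.17485256 -0.01330971  1.64845912] 597.6449306577339
side [ 0.06633848 -1.04608751  0.83522285] 558.2435179692839
{'t': 0.1, 'q': array([ 1.09958647e+00,  1.31106863e-01,  1.48911081e+00, -2.45610544e-05,
        1.52300655e+00, -8.53839186e-02]), 'dq': array([ 2.02336863e-05, -1.11041392e-03, -3.23652246e-03,  9.17691752e-04,
        1.18761385e-03,  6.62911469e-04]), 'joint_torque': array([ 9.64033788e-04, -5.61339998e+01, -4.93097162e+01,  7.69934664e-02,
        2.91354168e-02, -2.77936795e-05]), 'tool_pos': array([0.22555736, 0.55547734, 0.22871237]), 'orientation': array([-6.02218422e-01, -3.08289854e+00,  2.47449508e-03]), 'force': array([-0.17731247,  0.280146  ,  0.3102489 ]), 'wrist_torque': array([ 0.04798454, -0.00803802,  0.05483801]), 'gripper_force': 0.0, 'opening': 0.09321263907836598} 0.011
[[-0.926  0.376 -0.001]
 [ 0.376  0.926 -0.001]
 [ 0.    -0.002 -1.   ]]
```

View pics/top0.png

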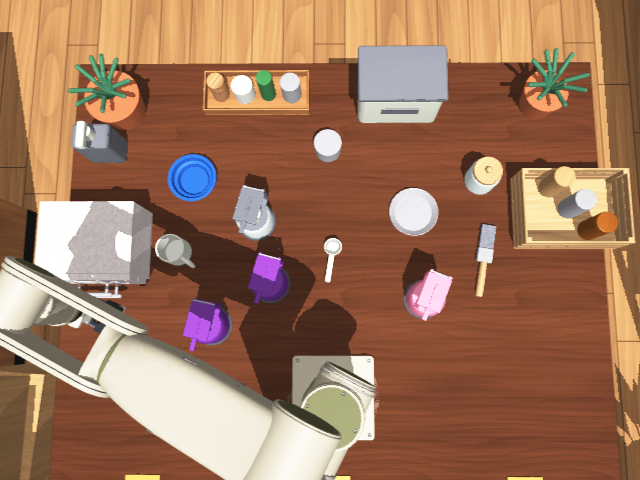

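View pics/side0.png

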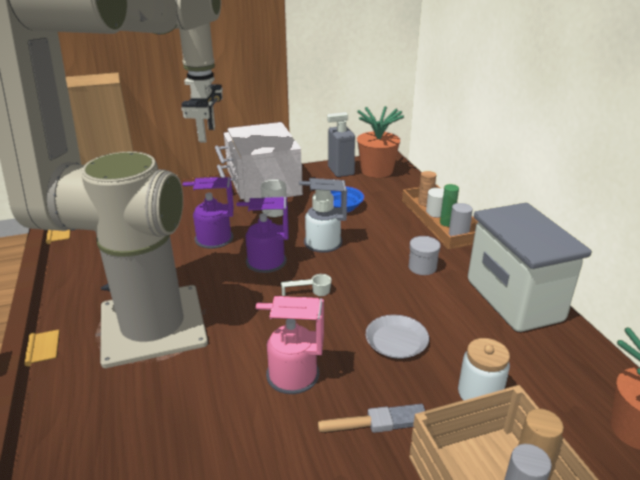

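Top view: the frosted jar with the grey tab is at about (252,210). Look-alikes are purple (268,280) and (207,322), pink (428,295), and the plain jar with a wooden lid (484,175). I choose (252,210), since it is the only frosted one with a grey tab. The dish is at (413,211), not the blue bowl (192,177).

Run:
```python
from h import *
f,W,c,Rm,t=cam("top")
Z=W[...,2]; v,u=np.mgrid[:480,:640]
roi=(u>222)&(u<285)&(v>175)&(v<250)
m=roi&(Z>0.163)&(Z<0.19)
print("tab",m.sum(),np.nanmedian(Z[m]),np.nanpercentile(Z[m],[5,95]))
p=W[m][:,:2].astype(np.float32); r=cv2.minAreaRect(p); print(r, cv2.boxPoints(r)); 
mu=p.mean(0); U,S,V=np.linalg.svd(p-mu,full_matrices=False); print("mean",mu,"axis",V[0],np.arctan2(V[0][1],V[0][0]))
d=V[0]; pr=(p-mu)@d; pq=(p-mu)@V[1]
for a in np.arange(-.08,.08,.008):
    k=(pr>a)&(pr<a+.008)
    if k.sum(): print(round(a,3),k.sum(),pq[k].min().round(4),pq[k].max().round(4))
# dish
roi=(u>380)&(u<448)&(v>178)&(v<245)
m=roi&(Z>0.006)&(Z<0.03); p=W[m][:,:2].astype(np.float32)
print("dish",cv2.minEnclosingCircle(p),np.nanmax(Z[m]),"floor",np.nanmedian(Z[205:217,408:420]), "table",np.nanmedian(Z[250:260,350:380]))
f2=cv2.resize(f[165:260,210:300],None,fx=6,fy=6,interpolation=cv2.INTER_CUBIC)
# side tab
fs,Ws,*_=cam("side"); Zs=Ws[...,2]; v,u=np.mgrid[:480,:640]
roi=(u>295)&(u<352)&(v>172)&(v<255)
m=roi&(Zs>0.163)&(Zs<0.19); p=Ws[m][:,:2].astype(np.float32)
print("side tab",m.sum(),np.nanmedian(Zs[m]),cv2.boxPoints(cv2.minAreaRect(p)))
m=roi&(Zs>0.02)&(Zs<0.09); print("glass", Ws[m].min(0),Ws[m].max(0))
f3=cv2.resize(fs[165:260,280:370],None,fx=6,fy=6,interpolation=cv2.INTER_CUBIC)
o=np.hstack([f2,f3])[:,:]; save("pics/crop.png",cv2.resize(o,(800,422)))
```

```text
tab 867 0.18062130278867597 [0.17336676 0.18772873]
((0.4746963083744049, 0.2142372578382492), (0.0608290433883667, 0.12337429821491241), 76.00273132324219) [[0.4074843  0.19964644]
 [0.5271953  0.1698052 ]
 [0.5419083  0.22882807]
 [0.42219734 0.25866932]]
mean [0.48468044 0.21142934] axis [-0.97303504  0.23065741] 2.9088395
-0.056 9 -0.0262 0.0259
-0.048 69 -0.0281 0.0285
-0.04 73 -0.03 0.0289
-0.032 71 -0.0299 0.0289
-0.024 69 -0.0294 0.0296
-0.016 76 -0.0306 0.0297
-0.008 68 -0.0298 0.0285
-0.0 78 -0.0287 0.0284
0.008 68 -0.0301 0.0294
0.016 71 -0.0309 0.0299
0.024 73 -0.0304 0.0293
0.032 70 -0.0311 0.0284
0.04 44 -0.0293 0.0261
0.048 10 -0.0066 0.0052
0.056 8 -0.0062 0.0045
0.064 9 -0.0064 0.0051
0.072 1 -0.0019 -0.0019
dish ((0.5080798268318176, -0.22637125849723816), 0.12712667882442474) 0.028802124340701625 floor 0.0037973175111017613 table -5.831868039029786e-05
side tab 469 0.17933521270662858 [[0.4071715  0.18768948]
 [0.5306426  0.16659087]
 [0.54228926 0.23474807]
 [0.41881812 0.25584668]]
glass [0.42629214 0.15973467 0.02010761] [0.64780352 0.57936558 0.08995677]
```

View pics/crop.png

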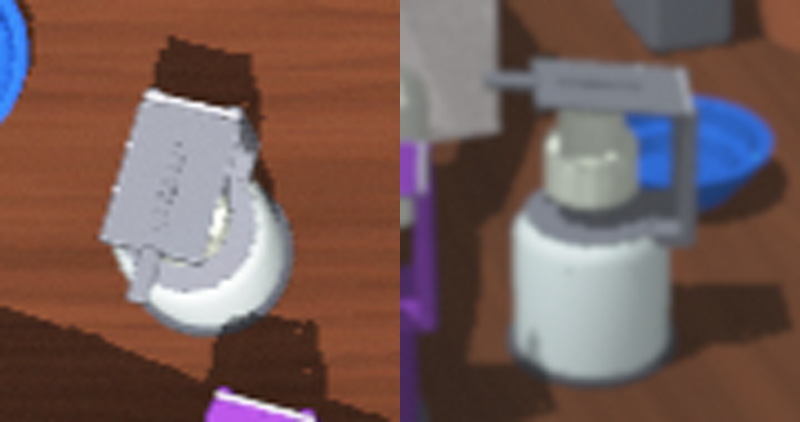

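The crop shows the frosted jar with its grey tab. The tongue at (145,270) in the left half points towards the robot and slightly left, and the hinge is on the far side. The tab reads about 5 mm high, so I'll check the local table height and refit the dish.

Run:
```python
from h import *
from scipy.optimize import least_squares
v,u=np.mgrid[:480,:640]
for n in("top","side"):
    f,W,c,Rm,t=cam(n); Z=W[...,2]; X=W[...,0];Y=W[...,1]
    d=np.hypot(X-.481,Y-.211)
    a=np.arctan2(Y-.211,X-.481)
    m=(d>.065)&(d<.11)&(Z<.03); print(n,"table near jar",m.sum(),np.nanpercentile(Z[m],[5,25,50,75,95]))
    e=np.array([.972,-.235]); s=(X-.481)*e[0]+(Y-.211)*e[1]; w=-(X-.481)*e[1]+(Y-.211)*e[0]
    m=(Z>.16)&(Z<.2)&(abs(w)<.035)&(s>-.075)&(s<.065)
    A=np.c_[s[m],w[m],np.ones(m.sum())]; print("plane",np.linalg.lstsq(A,Z[m],rcond=None)[0])
    t_=m&(s<-.042); print("tongue",t_.sum(),w[t_].mean(),s[t_].min(),np.median(Z[t_]))
    m=(Z>.045)&(Z<.085)&(d<.06)
    if m.sum()>20:
        r=least_squares(lambda p:np.hypot(X[m]-p[0],Y[m]-p[1])-.048,[.481,.211],loss="soft_l1",f_scale=.002); print("glass axis",r.x,m.sum())
    D=np.hypot(X-.508,Y+.20)
    m=(D<.1)&(Z>.013)&(Z<.024); r=least_squares(lambda p:np.hypot(X[m]-p[0],Y[m]-p[1])-.066,[.508,-.2],loss="soft_l1",f_scale=.002); print("dish",r.x,m.sum(),abs(r.fun).mean())
    D=np.hypot(X-r.x[0],Y-r.x[1]); print("floor",np.nanmedian(Z[D<.04]),"plate z near dish", np.nanmedian(Z[(D>.08)&(D<.1)]))
```

```text
top table near jar 2640 [-0.00560124 -0.00204387  0.00060111  0.00318873  0.00708058]
plane [-0.11354515 -0.00677124  0.18119397]
tongue 55 0.001145514260994177 -0.06929020370205902 0.188833552175498
glass axis [0.47639062 0.21447682] 136
dish [ 0.50153125 -0.22284816] 353 0.003753998976062279
floor 0.00339599173427119 plate z near dish 0.00023388830850326126
side table near jar 1384 [-0.00364305 -0.00180756 -0.00044824  0.00075934  0.00242921]
plane [-0.10768973  0.06862199  0.17825643]
tongue 39 -0.0025012426488359514 -0.06920455688639142 0.18579717165514206
glass axis [0.47576099 0.21328301] 465
dish [ 0.50048053 -0.22615183] 359 0.0021881987197952314
floor 0.0028266720107839437 plate z near dish -0.00029064003373088267
```

Emit:
move_arm:
  plan:
    - [0,0,0,-1,-0.75,0,40]
    - [0,0,0,-1,-0.75,0,40]
    - [0,0,0,-1,-0.75,0,40]
    - [0,0,0,-1,-0.75,0,40]
    - [0,0,0,-1,-0.75,0,40]
    - [0,0,0,-1,-0.75,0,40]
    - [0,0,0,-1,-0.75,0,40]
    - [0,0,0,-1,-0.75,0,40]
    - [0,0,0,-1,-0.75,0,40]
    - [0,0,0,-1,-0.75,0,40]
  force: 4

```text
t: 1.3
tool_pos: [0.3873, 0.287, 0.2297]
orientation: [0.602, 3.083, 0.0]
force: [0.4, 0.1, 0.3]
opening: 0.0398
gripper_force: 0.0
```

Emit:
move_arm:
  plan:
    - [0,0,0,-0.8,-0.6,0,40]
    - [0,0,0,-0.8,-0.6,0,40]
    - [0,0,0,-0.76,-0.54,0,40]
    - [0,0,-0.76,0,0,0,40]
    - [0,0,-0.76,0,0,0,40]
    - [0,0,0,0,0,0,40]
    - [0,0,0,0,0,0,40]
    - [0,0,0,0,0,0,40]
    - [0,0,0,0,0,0,40]
    - [0,0,0,0,0,0,40]

```text
t: 2.3
tool_pos: [0.425, 0.2257, 0.2296]
orientation: [-0.356, -3.121, 0.0]
force: [-0.7, -0.4, 1.2]
opening: 0.0398
gripper_force: 0.0
```

```bash
cat >> h.py <<'E'
E0=np.array([np.cos(np.radians(-13)),np.sin(np.radians(-13)),0])
AX=np.array([.477,.213,0]); HG=AX+.056*E0+[0,0,.173]
def rel(p,yang=77):
    s=read_state(); M=R.from_rotvec(s["orientation"])
    y=np.array([np.cos(np.radians(yang)),np.sin(np.radians(yang)),0]); z=np.array([0,0,-1.]); T=R.from_matrix(np.c_[np.cross(y,z),y,z])
    print("pos",s["tool_pos"].round(4),"shift",(M.inv().apply(np.array(p)-s["tool_pos"])/.025).round(2),"turn",(np.degrees((M.inv()*T).as_rotvec())/6).round(2),"F",s["force"].round(2),"q",s["q"].round(2),"t",s["t"])
E
python3 - <<'E'
from h import *
p=HG-.110*np.cos(.11)*E0+[0,0,.012+.003]; print(p); rel(p)
f,W,*_=cam("top"); a=cv2.resize(f[150:270,190:310],(400,400),interpolation=cv2.INTER_CUBIC)
f,W,*_=cam("side"); b=cv2.resize(f[100:260,240:400],(400,400),interpolation=cv2.INTER_CUBIC); save("pics/a1.png",np.hstack([a,b]))
E
```

```text
[0.42503181 0.2249978  0.188     ]
pos [0.425  0.2257 0.2296] shift [-0.01 -0.03  1.67] turn [-0. -0. -0.] F [-0.73 -0.37  1.22] q [ 0.38 -0.2   1.81 -0.    1.53 -0.96] t 2.3
```

View pics/a1.png

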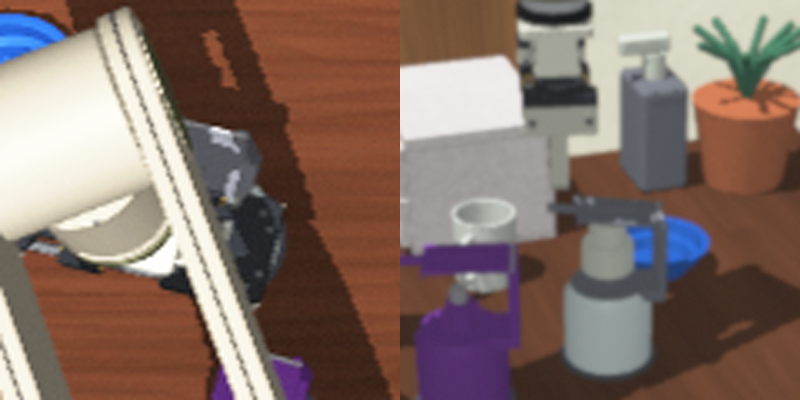

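The gripper fingertips are at about (558,185) in the right half, just above the tongue tip at (555,207). The tab is slightly lifted, as measured, so I descend and grip lightly.

Emit:
move_arm:
  plan:
    - [0,0,0,0,0,0.42,40]
    - [0,0,0,0,0,0.42,40]
    - [0,0,0,0,0,0.42,40]
    - [0,0,0,0,0,0.41,40]
    - [0,0,0,0,0,0,0]
    - [0,0,0,0,0,0,0]
    - [0,0,0,0,0,0,0]
    - [0,0,0,0,0,0,0]
    - [0,0,0,0,0,0,0]
    - [0,0,0,0,0,0,0]
  force: 5

```text
t: 3.4
tool_pos: [0.4255, 0.2258, 0.1884]
orientation: [0.355, 3.12, 0.001]
force: [1.3, 1.6, 0.3]
opening: 0.0118
gripper_force: 5.0
```

Run:
```python
from h import *
# arc: TCP offset +3mm above the tongue point at r=.110; steps of 0.11 rad, per-row shifts (tool x ~ -E0, z down)
s=read_state(); M=R.from_rotvec(s["orientation"]); print(M.apply([1,0,0]).round(2),s["opening"],s["force"])
th=np.linspace(.11,2.45,31); P=[HG-.110*np.cos(a)*E0+[0,0,.110*np.sin(a)+.003] for a in th]
D=M.inv().apply(np.diff(P,axis=0))/.025
print(D[:,[0,2]].round(2).tolist())
```

```text
[-0.97  0.22 -0.  ] 0.011756604359429464 [1.29198072 1.63028919 0.33587198]
[[-0.05, -0.34], [-0.08, -0.33], [-0.1, -0.33], [-0.13, -0.32], [-0.15, -0.31], [-0.18, -0.29], [-0.2, -0.28], [-0.22, -0.26], [-0.24, -0.25], [-0.26, -0.23], [-0.28, -0.21], [-0.29, -0.18], [-0.3, -0.16], [-0.32, -0.14], [-0.32, -0.11], [-0.33, -0.09], [-0.34, -0.06], [-0.34, -0.03], [-0.34, -0.01], [-0.34, 0.02], [-0.34, 0.05], [-0.34, 0.07], [-0.33, 0.1], [-0.32, 0.13], [-0.31, 0.15], [-0.3, 0.17], [-0.28, 0.2], [-0.27, 0.22], [-0.25, 0.24], [-0.23, 0.26]]
```

Emit:
move_arm:
  plan:
    - [0,0,0,-0.05,0,-0.34,0]
    - [0,0,0,-0.08,0,-0.33,0]
    - [0,0,0,-0.1,0,-0.33,0]
    - [0,0,0,-0.13,0,-0.32,0]
    - [0,0,0,-0.15,0,-0.31,0]
    - [0,0,0,-0.18,0,-0.29,0]
    - [0,0,0,-0.2,0,-0.28,0]
    - [0,0,0,-0.22,0,-0.26,0]
    - [0,0,0,-0.24,0,-0.25,0]
    - [0,0,0,-0.26,0,-0.23,0]

```text
t: 4.4
tool_pos: [0.4649, 0.2164, 0.2618]
orientation: [-0.355, -3.121, 0.0]
force: [1.0, 1.8, -1.5]
opening: 0.0121
gripper_force: 5.0
```

Run:
```python
from h import *
s=read_state(); print(s["force"],s["wrist_torque"],s["opening"],s["gripper_force"])
f,W,*_=cam("side"); save("pics/a2.png",cv2.resize(f[80:260,220:420],(600,540),interpolation=cv2.INTER_CUBIC))
```

```text
[ 1.00170192  1.84104303 -1.4812071 ] [ 0.37297551 -0.05404616  0.01652504] 0.01210477308237453 5.000229477882385
```

View pics/a2.png

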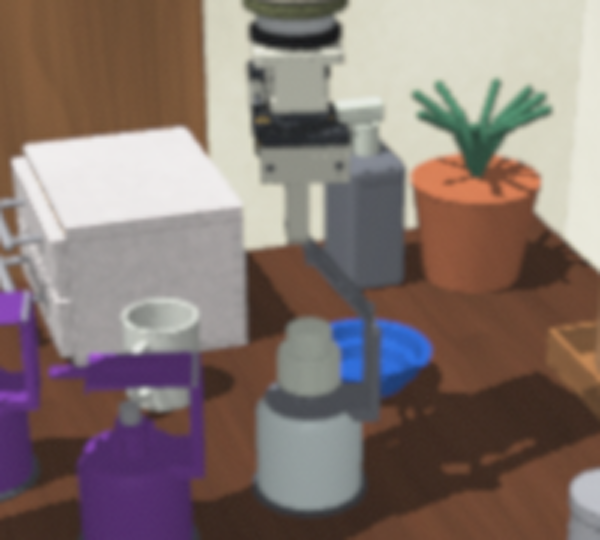

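The tab is rising as planned to about 50°, with the tongue held at (305,240) and the cap showing at (310,350). I continue along the arc.

Emit:
move_arm:
  plan:
    - [0,0,0,-0.28,0,-0.21,0]
    - [0,0,0,-0.29,0,-0.18,0]
    - [0,0,0,-0.3,0,-0.16,0]
    - [0,0,0,-0.32,0,-0.14,0]
    - [0,0,0,-0.32,0,-0.11,0]
    - [0,0,0,-0.33,0,-0.09,0]
    - [0,0,0,-0.34,0,-0.06,0]
    - [0,0,0,-0.34,0,-0.03,0]
    - [0,0,0,-0.34,0,-0.01,0]
    - [0,0,0,-0.34,0,0.02,0]

```text
t: 5.45
tool_pos: [0.5431, 0.1981, 0.2858]
orientation: [0.356, 3.121, -0.001]
force: [-0.7, -1.2, 0.8]
opening: 0.0119
gripper_force: 5.0
```

Emit:
move_arm:
  plan:
    - [0,0,0,-0.34,0,0.05,0]
    - [0,0,0,-0.34,0,0.07,0]
    - [0,0,0,-0.33,0,0.1,0]
    - [0,0,0,-0.32,0,0.13,0]
    - [0,0,0,-0.31,0,0.15,0]
    - [0,0,0,-0.3,0,0.17,0]
    - [0,0,0,-0.28,0,0.2,0]
    - [0,0,0,-0.27,0,0.22,0]
    - [0,0,0,-0.25,0,0.24,0]
    - [0,0,0,-0.23,0,0.26,0]

```text
t: 6.45
tool_pos: [0.6155, 0.1813, 0.2455]
orientation: [0.356, 3.121, -0.001]
force: [0.6, -5.1, 2.4]
opening: 0.012
gripper_force: 5.0
```

Run:
```python
from h import *
s=read_state(); print(s["force"],s["wrist_torque"],s["opening"],s["gripper_force"],s["q"].round(2))
f,W,*_=cam("side"); 
d=(W-AX); a=d@E0; w=abs(d[...,0]*-E0[1]+d[...,1]*E0[0]); m=(a>.055)&(a<.16)&(w<.032)&(W[...,2]>.19)&(W[...,2]<.29)
print(m.sum(), np.degrees(np.arctan2(np.polyfit(a[m],W[...,2][m],1)[0],1)))
save("pics/a3.png",cv2.resize(f[80:260,220:420],(600,540),interpolation=cv2.INTER_CUBIC))
```

```text
[ 0.57140107 -5.09362461  2.36058573] [-0.91278828 -0.06851652  0.04115499] 0.011993974993614325 5.000745356082916 [ 0.21  0.24  1.34 -0.    1.56 -1.14]
451 47.221119595189826
```

View pics/a3.png

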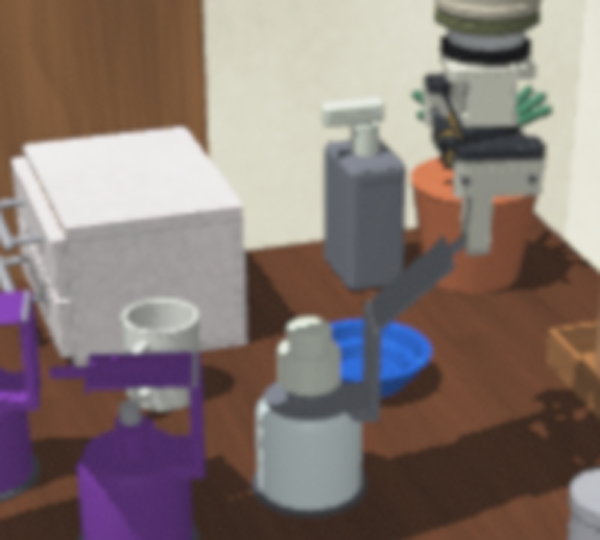

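The tab stands at about 47° above level on the hinge side (2.3 rad), with the tongue at (460,245) still between the fingers. I release, rise, and measure the now exposed cap.

Emit:
move_arm:
  plan:
    - [0,0,0,0,0,0,50]
    - [0,0,0,0,0,0,50]
    - [0,0,0,0,0,0,50]
    - [0,0,0,0,0,-0.8,60]
    - [0,0,0,0,0,-1,70]
    - [0,0,0,0,0,-1,75]
    - [0,0,0,0.7,0,-0.2,75]
    - [0,0,0,1,0,0,75]
    - [0,0,0,1,0,0,75]
    - [0,0,0,1,0,0,75]

```text
t: 7.5
tool_pos: [0.5235, 0.2033, 0.321]
orientation: [0.355, 3.121, 0.001]
force: [-0.6, -0.8, -0.0]
opening: 0.0748
gripper_force: 0.0
```

Run:
```python
from h import *
from scipy.optimize import least_squares
s=read_state(); print(s["force"])
for n in("side","top"):
    f,W,*_=cam(n); X,Y,Z=W[...,0],W[...,1],W[...,2]; D=np.hypot(X-AX[0],Y-AX[1])
    for lo,hi,r,nm in((.147,.163,.019,"knob"),(.116,.14,.0275,"skirt"),(.02,.085,.048,"glass")):
        m=(D<r+.012)&(Z>lo)&(Z<hi)
        if m.sum()>15:
            q=least_squares(lambda p:np.hypot(X[m]-p[0],Y[m]-p[1])-r,AX[:2],loss="soft_l1",f_scale=.001); print(n,nm,q.x.round(4),m.sum(),abs(q.fun).mean())
    m=(D<.015)&(Z>.155)&(Z<.175); print("knobtop",m.sum(),np.nanmedian(Z[m]) if m.any() else 0, W[m].mean(0) if m.any() else 0)
    d=(W-AX); a=d@E0; w=abs(d[...,0]*-E0[1]+d[...,1]*E0[0]); m=(a>.055)&(a<.16)&(w<.032)&(Z>.185)&(Z<.29)
    if m.sum()>30: print("tab",np.polyfit(a[m],Z[m],1))
rel(AX+[0,0,.21],37)
```

```text
[-0.63131822 -0.81414444 -0.03935804]
side knob [0.4761 0.2126] 86 0.0021963153282570213
side skirt [0.4759 0.2128] 169 0.0019328302224795651
side glass [0.4758 0.2133] 735 0.0018841669059966642
knobtop 47 0.16540090938107474 [0.47639368 0.21278546 0.16515588]
tab [0.89001103 0.12658318]
top knob [0.4755 0.2138] 79 0.004370390510734936
top skirt [0.4767 0.2147] 25 0.002053106844059119
top glass [0.4755 0.2123] 23 0.0008613154766275803
knobtop 106 0.16636513839937211 [0.47683885 0.21273515 0.16623917]
tab [0.88184616 0.12879574]
pos [0.5225 0.204  0.3216] shift [ 1.85 -0.06  4.46] turn [ 0.01 -0.    6.69] F [-0.27  0.88 -0.48] q [ 0.28  0.    1.45  0.    1.68 -1.07] t 7.6
```

Emit:
move_arm:
  plan:
    - [0,0,0,0.95,-0.03,0,56]
    - [0,0,0,0.95,-0.03,0,56]
    - [0,0,0.93,0,0,0.6,56]
    - [0,0,0.93,0,0,0.6,56]
    - [0,0,0.93,0,0,0.6,56]
    - [0,0,0.93,0,0,0.6,56]
    - [0,0,0.93,0,0,0.6,56]
    - [0,0,0.93,0,0,0.6,56]
    - [0,0,0.93,0,0,0.6,56]
    - [0,0,0,0,0,0.5,56]

```text
t: 8.6
tool_pos: [0.4782, 0.2119, 0.2025]
orientation: [-1.38, -2.822, 0.0]
force: [-0.3, -0.6, -0.3]
opening: 0.0557
gripper_force: 0.0
```

Run:
```python
from h import *
rel([.4762,.2129,.160],38)
```

```text
pos [0.4782 0.2119 0.2025] shift [ 0.08 -0.04  1.7 ] turn [-0.   -0.   -0.02] F [-0.33 -0.62 -0.29] q [ 0.32 -0.06  1.74  0.    1.47 -0.34] t 8.6
```

Emit:
move_arm:
  plan:
    - [0,0,0,0,0,0.3,56]
    - [0,0,0,0,0,0.3,56]
    - [0,0,0,0,0,0.3,56]
    - [0,0,0,0,0,0.3,56]
    - [0,0,0,0,0,0.25,56]
    - [0,0,0,0,0,0.15,56]
    - [0,0,0,0,0,0.05,56]
    - [0,0,0,0,0,0,56]
    - [0,0,0,0,0,0,56]
    - [0,0,0,0,0,0,56]

```text
t: 9.6
tool_pos: [0.4781, 0.212, 0.1626]
orientation: [1.378, 2.823, 0.001]
force: [0.3, -0.4, -0.2]
opening: 0.0561
gripper_force: 0.0
```

Run:
```python
from h import *
rel([.4762,.2129,.160],38)
f,W,*_=cam("side"); save("pics/a4.png",cv2.resize(f[120:260,250:400],(600,560),interpolation=cv2.INTER_CUBIC))
```

```text
pos [0.4781 0.212  0.1626] shift [ 0.08 -0.04  0.1 ] turn [ 0.01  0.   -0.01] F [ 0.34 -0.43 -0.24] q [ 0.32 -0.04  1.78  0.    1.39 -0.34] t 9.6
```

View pics/a4.png

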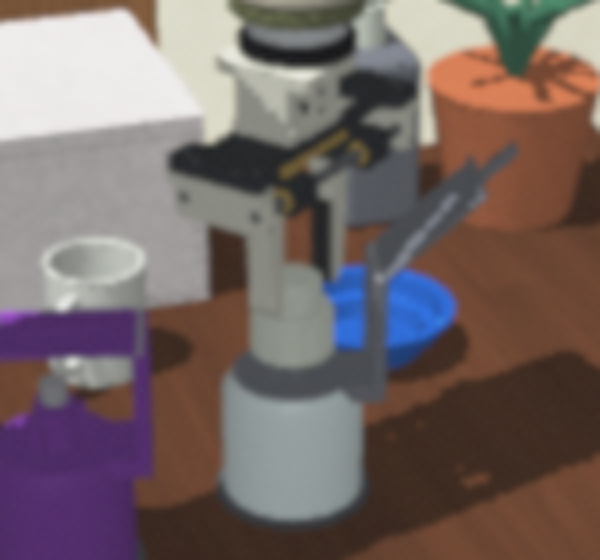

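The fingers straddle the knob at (295,290), and the body is clear of the open tab at (440,215). I fine-centre and grip.

Emit:
move_arm:
  plan:
    - [0,0,0,0.08,-0.04,0.06,56]
    - [0,0,0,0,0,0,56]
    - [0,0,0,0,0,0,30]
    - [0,0,0,0,0,0,30]
    - [0,0,0,0,0,0,30]
    - [0,0,0,0,0,0,30]
    - [0,0,0,0,0,0,30]
    - [0,0,0,0,0,0,30]
    - [0,0,0,0,0,0,30]
    - [0,0,0,0,0,0,30]
  force: 25

```text
t: 10.65
tool_pos: [0.476, 0.2129, 0.1607]
orientation: [1.378, 2.823, 0.0]
force: [0.9, 0.5, 1.4]
opening: 0.0371
gripper_force: 25.0
```

Emit:
move_arm:
  plan:
    - [0,0,0,0,0,0.04,30]
    - [0,0,0,0,0,0.04,30]
    - [0,0,0,0,0,0.03,30]
    - [0,0,0,0,0,0.03,30]
    - [0,0,0,0,0,0,30]
    - [0,0,0,0,0,0,30]
    - [0,0,0,0,0,0,30]
    - [0,0,0,0,0,0,30]
    - [0,0,0,0,0,0,30]
    - [0,0,0,0,0,0,30]

```text
t: 11.65
tool_pos: [0.476, 0.2129, 0.1572]
orientation: [1.378, 2.823, 0.0]
force: [1.1, -0.2, 3.0]
opening: 0.0373
gripper_force: 25.0
```

Emit:
move_arm:
  plan:
    - [0,0,0,0,0,0.02,30]
    - [0,0,0,0,0,0.02,30]
    - [0,0,0,0,0,0,30]
    - [0,0,0,0,0,0,30]
    - [0,0,0,0,0,0,30]
    - [0,0,0,0,0,0,30]
    - [0,0,0,0,0,0,30]
    - [0,0,0,0,0,0,30]
    - [0,0,0,0,0,0,30]
    - [0,0,0,0,0,0,30]

```text
t: 12.65
tool_pos: [0.4759, 0.2129, 0.1562]
orientation: [1.378, 2.823, 0.0]
force: [0.7, 0.3, 2.1]
opening: 0.0372
gripper_force: 25.0
```

```bash
python3 -c "
from h import *
rel([.4762,.2129,.15],38)"
```

```text
pos [0.4759 0.2129 0.1562] shift [-0.01  0.01  0.25] turn [ 0.    0.   -0.01] F [0.71 0.29 2.15] q [ 0.32 -0.04  1.8   0.    1.38 -0.34] t 12.65
```

Emit:
move_arm:
  plan:
    - [0,0,0,0,0,0.02,30]
    - [0,0,0,0,0,0.02,30]
    - [0,0,0,0,0,0,30]
    - [0,0,0,0,0,0,30]
    - [0,0,0,0,0,0,30]
    - [0,0,0,0,0,0,30]
    - [0,0,0,0,0,0,30]
    - [0,0,0,0,0,0,30]
    - [0,0,0,0,0,0,30]
    - [0,0,0,0,0,0,30]

```text
t: 13.65
tool_pos: [0.4759, 0.2129, 0.1552]
orientation: [1.378, 2.823, 0.0]
force: [0.7, 1.1, 2.9]
opening: 0.0376
gripper_force: 25.0
```

Emit:
move_arm:
  plan:
    - [0,0,0,0,0,0.02,30]
    - [0,0,0,0,0,0.02,30]
    - [0,0,0,0,0,0,30]
    - [0,0,0,0,0,0,30]
    - [0,0,0,0,0,0,30]
    - [0,0,0,0,0,0,30]
    - [0,0,0,0,0,0,30]
    - [0,0,0,0,0,0,30]
    - [0,0,0,0,0,0,30]
    - [0,0,0,0,0,0,30]

```text
t: 14.65
tool_pos: [0.4759, 0.2129, 0.1542]
orientation: [1.378, 2.823, 0.0]
force: [1.8, 0.3, 2.0]
opening: 0.037
gripper_force: 25.0
```

Emit:
move_arm:
  plan:
    - [0,0,0,0,0,0.02,30]
    - [0,0,0,0,0,0.02,30]
    - [0,0,0,0,0,0,30]
    - [0,0,0,0,0,0,30]
    - [0,0,0,0,0,0,30]
    - [0,0,0,0,0,0,30]
    - [0,0,0,0,0,0,30]
    - [0,0,0,0,0,0,30]
    - [0,0,0,0,0,0,30]
    - [0,0,0,0,0,0,30]

```text
t: 15.65
tool_pos: [0.4759, 0.2129, 0.1531]
orientation: [1.378, 2.823, 0.0]
force: [1.1, 0.8, 4.0]
opening: 0.0377
gripper_force: 25.0
```

Emit:
move_arm:
  plan:
    - [0,0,0,0,0,0.02,30]
    - [0,0,0,0,0,0.02,30]
    - [0,0,0,0,0,0,30]
    - [0,0,0,0,0,0,30]
    - [0,0,0,0,0,0,30]
    - [0,0,0,0,0,0,30]
    - [0,0,0,0,0,0,30]
    - [0,0,0,0,0,0,30]
    - [0,0,0,0,0,0,30]
    - [0,0,0,0,0,0,30]

```text
t: 16.65
tool_pos: [0.4759, 0.2129, 0.1521]
orientation: [-1.378, -2.823, 0.0]
force: [0.9, 1.4, 3.9]
opening: 0.0373
gripper_force: 25.0
```

Emit:
move_arm:
  plan:
    - [0,0,0,0,0,0.02,30]
    - [0,0,0,0,0,0.02,30]
    - [0,0,0,0,0,0,30]
    - [0,0,0,0,0,0,30]
    - [0,0,0,0,0,0,30]
    - [0,0,0,0,0,0,30]
    - [0,0,0,0,0,0,30]
    - [0,0,0,0,0,0,30]
    - [0,0,0,0,0,0,30]
    - [0,0,0,0,0,0,30]

```text
t: 17.65
tool_pos: [0.4759, 0.2129, 0.1511]
orientation: [-1.378, -2.823, -0.0]
force: [2.5, 1.2, 4.4]
opening: 0.0375
gripper_force: 25.0
```

Run:
```python
from h import *
rel([.4762,.2129,.15],38)
f,W,*_=cam("side"); X,Y,Z=W[...,0],W[...,1],W[...,2]; D=np.hypot(X-.476,Y-.213)
m=(D<.013)&(Z>.14)&(Z<.175); print("knobtop",m.sum(),np.nanmedian(Z[m]))
m=(D>.021)&(D<.026)&(Z>.11)&(Z<.15); print(np.nanpercentile(Z[m],[50,90,97]))
```

```text
pos [0.4759 0.2129 0.1511] shift [-0.01  0.01  0.05] turn [ 0.   -0.   -0.01] F [2.48 1.24 4.35] q [ 0.32 -0.03  1.8   0.    1.37 -0.34] t 17.65
knobtop 20 0.15590156712956857
[0.13327125 0.14081058 0.1464267 ]
```

Cap has come down with the gripper (top 0.166→0.156), no seat yet.

Emit:
move_arm:
  plan:
    - [0,0,0,0,0,0.02,30]
    - [0,0,0,0,0,0.02,30]
    - [0,0,0,0,0,0,30]
    - [0,0,0,0,0,0,30]
    - [0,0,0,0,0,0,30]
    - [0,0,0,0,0,0,30]
    - [0,0,0,0,0,0,30]
    - [0,0,0,0,0,0,30]
    - [0,0,0,0,0,0,30]
    - [0,0,0,0,0,0,30]

```text
t: 18.7
tool_pos: [0.4759, 0.2129, 0.1501]
orientation: [1.378, 2.823, -0.0]
force: [1.6, 1.4, 4.1]
opening: 0.0375
gripper_force: 25.0
```

Emit:
move_arm:
  plan:
    - [0,0,0,0,0,0.02,30]
    - [0,0,0,0,0,0.02,30]
    - [0,0,0,0,0,0,30]
    - [0,0,0,0,0,0,30]
    - [0,0,0,0,0,0,30]
    - [0,0,0,0,0,0,30]
    - [0,0,0,0,0,0,30]
    - [0,0,0,0,0,0,30]
    - [0,0,0,0,0,0,30]
    - [0,0,0,0,0,0,30]

```text
t: 19.7
tool_pos: [0.4759, 0.2129, 0.1492]
orientation: [1.378, 2.823, 0.0]
force: [2.1, 0.1, 4.5]
opening: 0.0374
gripper_force: 25.0
```

Emit:
move_arm:
  plan:
    - [0,0,0,0,0,0.02,30]
    - [0,0,0,0,0,0.02,30]
    - [0,0,0,0,0,0,30]
    - [0,0,0,0,0,0,30]
    - [0,0,0,0,0,0,30]
    - [0,0,0,0,0,0,30]
    - [0,0,0,0,0,0,30]
    - [0,0,0,0,0,0,30]
    - [0,0,0,0,0,0,30]
    - [0,0,0,0,0,0,30]

```text
t: 20.7
tool_pos: [0.4759, 0.2129, 0.1481]
orientation: [1.378, 2.823, -0.0]
force: [1.8, 0.6, 5.4]
opening: 0.0373
gripper_force: 25.0
```

Emit:
move_arm:
  plan:
    - [0,0,0,0,0,0.02,30]
    - [0,0,0,0,0,0.02,30]
    - [0,0,0,0,0,0,30]
    - [0,0,0,0,0,0,30]
    - [0,0,0,0,0,0,30]
    - [0,0,0,0,0,0,30]
    - [0,0,0,0,0,0,30]
    - [0,0,0,0,0,0,30]
    - [0,0,0,0,0,0,30]
    - [0,0,0,0,0,0,30]

```text
t: 21.7
tool_pos: [0.476, 0.2129, 0.1478]
orientation: [1.378, 2.823, 0.0]
force: [-0.1, 0.7, 9.7]
opening: 0.0375
gripper_force: 25.0
```

Force rose sharply (9.7 N), so the cap is seated. I turn anticlockwise gently.

Emit:
move_arm:
  plan:
    - [0,0,-0.3,0,0,0,30]
    - [0,0,-0.4,0,0,0,30]
    - [0,0,-0.4,0,0,0,30]
    - [0,0,-0.4,0,0,0,30]
    - [0,0,-0.4,0,0,0,30]
    - [0,0,-0.4,0,0,0,30]
    - [0,0,-0.4,0,0,0,30]
    - [0,0,-0.3,0,0,0,30]
    - [0,0,0,0,0,0,30]
    - [0,0,0,0,0,0,30]

```text
t: 22.7
tool_pos: [0.476, 0.213, 0.1478]
orientation: [0.919, 3.004, 0.001]
force: [0.9, 0.6, 10.5]
opening: 0.0371
gripper_force: 25.0
```

```bash
python3 -c "
from h import *
rel([.476,.2129,.1478],38+18)
print(read_state()['wrist_torque'])"
```

```text
pos [0.476  0.213  0.1478] shift [-0. -0.  0.] turn [ 0.    0.   -0.01] F [ 0.91  0.55 10.48] q [ 0.32 -0.03  1.8   0.    1.37 -0.65] t 22.7
[ 0.054       0.04573882 -0.03167083]
```

Emit:
move_arm:
  plan:
    - [0,0,-0.4,0,0,0,30]
    - [0,0,-0.6,0,0,0,30]
    - [0,0,-0.6,0,0,0,30]
    - [0,0,-0.6,0,0,0,30]
    - [0,0,-0.6,0,0,0,30]
    - [0,0,-0.6,0,0,0,30]
    - [0,0,-0.6,0,0,0,30]
    - [0,0,-0.6,0,0,0,30]
    - [0,0,-0.4,0,0,0,30]
    - [0,0,0,0,0,0,30]

```text
t: 23.7
tool_pos: [0.4761, 0.213, 0.1479]
orientation: [0.108, 3.139, 0.0]
force: [0.4, 0.3, 8.4]
opening: 0.0373
gripper_force: 25.0
```

Emit:
move_arm:
  plan:
    - [0,0,-0.4,0,0,0,30]
    - [0,0,-0.6,0,0,0,30]
    - [0,0,-0.6,0,0,0,30]
    - [0,0,-0.6,0,0,0,30]
    - [0,0,-0.6,0,0,0,30]
    - [0,0,-0.6,0,0,0,30]
    - [0,0,-0.6,0,0,0,30]
    - [0,0,-0.5,0,0,0,30]
    - [0,0,-0.3,0,0,0,30]
    - [0,0,0,0,0,0,30]

```text
t: 24.7
tool_pos: [0.476, 0.2129, 0.1478]
orientation: [-0.675, 3.068, -0.0]
force: [-0.4, 1.2, 9.3]
opening: 0.0374
gripper_force: 25.0
```

```bash
python3 -c "
from h import *
rel([.476,.2129,.1478],38+77)
print(read_state()['wrist_torque'])"
```

```text
pos [0.476  0.2129 0.1478] shift [0. 0. 0.] turn [-0.    0.   -0.03] F [-0.36  1.19  9.33] q [ 0.32 -0.03  1.8  -0.    1.37 -1.68] t 24.7
[0.07328604 0.04980934 0.0158445 ]
```

Emit:
move_arm:
  plan:
    - [0,0,0,0,0,-0.04,30]
    - [0,0,0,0,0,-0.06,30]
    - [0,0,0,0,0,-0.08,30]
    - [0,0,0,0,0,-0.08,30]
    - [0,0,0,0,0,-0.08,30]
    - [0,0,0,0,0,-0.08,30]
    - [0,0,0,0,0,-0.08,30]
    - [0,0,0,0,0,-0.08,30]
    - [0,0,0,0,0,-0.02,30]
    - [0,0,0,0,0,0,30]

```text
t: 25.7
tool_pos: [0.4755, 0.2127, 0.1619]
orientation: [0.673, -3.068, 0.0]
force: [-0.3, -0.2, 1.1]
opening: 0.0374
gripper_force: 25.0
```

Emit:
move_arm:
  plan:
    - [0,0,0,0,0,-0.1,30]
    - [0,0,0,0,0,-0.15,30]
    - [0,0,0,0,0,-0.25,30]
    - [0,0,0,0,0,-0.35,30]
    - [0,0,0,0,0,-0.5,30]
    - [0,0,0,0,0,-0.7,30]
    - [0,0,0,0,0,-0.8,30]
    - [0,0,0,0,0,-0.8,30]
    - [0,0,0,0,0,-0.5,30]
    - [0,0,0,0,0,-0.2,30]

```text
t: 26.7
tool_pos: [0.4766, 0.2131, 0.2732]
orientation: [-0.673, 3.066, 0.001]
force: [0.3, 0.5, -0.0]
opening: 0.0374
gripper_force: 25.0
```

Run:
```python
from h import *
from scipy.optimize import least_squares
fs,W,*_=cam("side"); a=cv2.resize(fs[80:260,230:430],(400,360),interpolation=cv2.INTER_CUBIC)
f,Wt,*_=cam("top"); b=cv2.resize(f[130:290,300:500],(400,320),interpolation=cv2.INTER_CUBIC); b=np.vstack([b,b[:40]*0])
save("pics/a5.png",np.hstack([a,b]))
for n,W in(("side",W),("top",Wt)):
    X,Y,Z=W[...,0],W[...,1],W[...,2]; D=np.hypot(X-.5015,Y+.2245)
    m=(D<.09)&(D>.045)&(Z>.015)&(Z<.025); q=least_squares(lambda p:np.hypot(X[m]-p[0],Y[m]-p[1])-p[2],[.501,-.224,.066],loss="soft_l1",f_scale=.001); print(n,q.x,m.sum(),abs(q.fun).mean())
    m=(D<.09)&(Z>.006)&(Z<.025); print(cv2.fitEllipse(W[m][:,:2].astype(np.float32)), W[m][:,:2].min(0),W[m][:,:2].max(0))
rel([.501,-.224,.25],115)
```

```text
side [ 0.50086394 -0.22588127  0.06523179] 249 0.0016495946955411044
((0.500991940498352, -0.2253827452659607), (0.12268660217523575, 0.12571793794631958), 149.19569396972656) [ 0.43413007 -0.29225757] [ 0.56879818 -0.1565429 ]
top [ 0.50147738 -0.22287465  0.06401686] 274 0.0024221005147077417
((0.5026469230651855, -0.22363820672035217), (0.1277371197938919, 0.1287870705127716), 153.45054626464844) [ 0.4168818  -0.31216978] [ 0.59098339 -0.13618903]
pos [0.4762 0.213  0.2717] shift [  6.42 -16.29   0.86] turn [-0.    0.01 -0.04] F [ 0.23 -0.18 -0.43] q [ 0.32 -0.1   1.64 -0.    1.6  -1.68] t 26.8
```

View pics/a5.png

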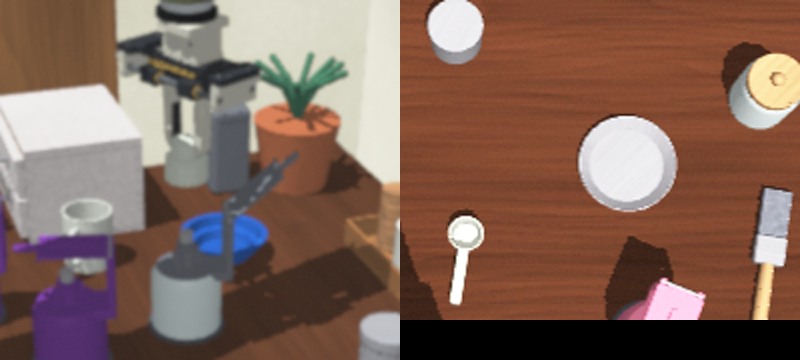

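The cap is held at (185,165), the jar neck is bare, the tab stays open at (265,180), and the dish is at (628,163). I carry it across.

Emit:
move_arm:
  plan:
    - [0,0,0,0.15,-0.4,0,30]
    - [0,0,0,0.3,-0.8,0,30]
    - [0,0,0,0.35,-0.9,0,30]
    - [0,0,0,0.35,-0.9,0,30]
    - [0,0,0,0.35,-0.9,0,30]
    - [0,0,0,0.35,-0.9,0,30]
    - [0,0,0,0.35,-0.9,0,30]
    - [0,0,0,0.35,-0.9,0,30]
    - [0,0,0,0.35,-0.9,0,30]
    - [0,0,0,0.35,-0.9,0,30]

```text
t: 27.8
tool_pos: [0.4891, -0.0134, 0.2695]
orientation: [0.673, -3.067, -0.001]
force: [-0.7, -0.1, -0.6]
opening: 0.0374
gripper_force: 25.0
```

Emit:
move_arm:
  plan:
    - [0,0,0,0.4,-0.9,0,30]
    - [0,0,0,0.4,-0.9,0,30]
    - [0,0,0,0.4,-0.9,0,30]
    - [0,0,0,0.4,-0.9,0,30]
    - [0,0,0,0.4,-0.9,0,30]
    - [0,0,0,0.4,-0.9,0,30]
    - [0,0,0,0.4,-0.9,0,30]
    - [0,0,0,0.3,-0.6,0,30]
    - [0,0,0,0.1,-0.2,0,30]
    - [0,0,0,0,0,0,30]

```text
t: 28.8
tool_pos: [0.4913, -0.2069, 0.2703]
orientation: [0.671, -3.068, -0.001]
force: [-0.1, 0.2, 0.0]
opening: 0.0381
gripper_force: 25.0
```

```bash
python3 -c "
from h import *
rel([.5015,-.2243,.0520],115)"
```

```text
pos [ 0.4913 -0.2069  0.2703] shift [-0.09 -0.81  8.73] turn [ 0.01 -0.01 -0.05] F [-0.13  0.16  0.01] q [-0.49 -0.06  1.61  0.    1.59 -2.5 ] t 28.8
```

Emit:
move_arm:
  plan:
    - [0,0,0,-0.05,-0.4,0,30]
    - [0,0,0,-0.04,-0.41,0.3,30]
    - [0,0,0.6,0,0,0.8,30]
    - [0,0,0.6,0,0,1,30]
    - [0,0,0.6,0,0,1,30]
    - [0,0,0.6,0,0,1,30]
    - [0,0,0.6,0,0,1,30]
    - [0,0,0.4,0,0,0.9,30]
    - [0,0,0,0,0,0.7,30]
    - [0,0,0,0,0,0.4,30]

```text
t: 29.8
tool_pos: [0.5015, -0.2232, 0.0909]
orientation: [0.121, -3.137, -0.002]
force: [-0.3, 1.0, -0.9]
opening: 0.0375
gripper_force: 25.0
```

```bash
python3 -c "
from h import *
rel([.5015,-.2243,.0520],95)"
```

```text
pos [ 0.5015 -0.2232  0.0909] shift [-0.   -0.05  1.56] turn [ 0.02 -0.02 -0.1 ] F [-0.33  0.99 -0.94] q [-0.51  0.11  1.77 -0.    1.26 -2.16] t 29.8
```

Emit:
move_arm:
  plan:
    - [0,0,0,0,-0.04,0.25,30]
    - [0,0,0,0,0,0.25,30]
    - [0,0,0,0,0,0.2,30]
    - [0,0,0,0,0,0.2,30]
    - [0,0,0,0,0,0.15,30]
    - [0,0,0,0,0,0.15,30]
    - [0,0,0,0,0,0.1,30]
    - [0,0,0,0,0,0.05,30]
    - [0,0,0,0,0,0.05,30]
    - [0,0,0,0,0,0,30]

```text
t: 30.8
tool_pos: [0.5023, -0.225, 0.0583]
orientation: [0.119, -3.139, -0.0]
force: [0.3, -0.3, -0.7]
opening: 0.0373
gripper_force: 25.0
```

```bash
python3 -c "
from h import *
rel([.5015,-.2243,.0520],95)"
```

```text
pos [ 0.5023 -0.225   0.0583] shift [0.03 0.03 0.25] turn [ 0.   -0.   -0.11] F [ 0.32 -0.27 -0.66] q [-0.51  0.15  1.79  0.    1.2  -2.16] t 30.8
```

Emit:
move_arm:
  plan:
    - [0,0,0,0,0,0.03,30]
    - [0,0,0,0,0,0.03,30]
    - [0,0,0,0,0,0.03,30]
    - [0,0,0,0,0,0.03,30]
    - [0,0,0,0,0,0.02,30]
    - [0,0,0,0,0,0.02,30]
    - [0,0,0,0,0,0.02,30]
    - [0,0,0,0,0,0,30]
    - [0,0,0,0,0,0,30]
    - [0,0,0,0,0,0,30]

```text
t: 31.8
tool_pos: [0.5023, -0.225, 0.0539]
orientation: [0.119, -3.139, -0.0]
force: [-0.7, 0.5, -0.8]
opening: 0.0375
gripper_force: 25.0
```

Emit:
move_arm:
  plan:
    - [0,0,0,0,0,0.02,30]
    - [0,0,0,0,0,0.02,30]
    - [0,0,0,0,0,0.01,30]
    - [0,0,0,0,0,0.01,30]
    - [0,0,0,0,0,0,30]
    - [0,0,0,0,0,0,30]
    - [0,0,0,0,0,0,30]
    - [0,0,0,0,0,0,30]
    - [0,0,0,0,0,0,30]
    - [0,0,0,0,0,0,30]

```text
t: 32.8
tool_pos: [0.5023, -0.225, 0.0524]
orientation: [0.119, -3.139, 0.0]
force: [-0.6, -0.3, -0.4]
opening: 0.0372
gripper_force: 25.0
```

Emit:
move_arm:
  plan:
    - [0,0,0,0,0,0.01,30]
    - [0,0,0,0,0,0.01,30]
    - [0,0,0,0,0,0.01,30]
    - [0,0,0,0,0,0.01,30]
    - [0,0,0,0,0,0,30]
    - [0,0,0,0,0,0,30]
    - [0,0,0,0,0,0,30]
    - [0,0,0,0,0,0,30]
    - [0,0,0,0,0,0,30]
    - [0,0,0,0,0,0,30]

```text
t: 33.8
tool_pos: [0.5024, -0.225, 0.0517]
orientation: [-0.119, 3.139, -0.0]
force: [-1.9, 2.4, 5.7]
opening: 0.0374
gripper_force: 25.0
```

The cap is down in the dish (5.7 N). I release and rise.

Emit:
move_arm:
  plan:
    - [0,0,0,0,0,-0.01,30]
    - [0,0,0,0,0,0,38]
    - [0,0,0,0,0,0,42]
    - [0,0,0,0,0,0,50]
    - [0,0,0,0,0,0,58]
    - [0,0,0,0,0,0,58]
    - [0,0,0,0,0,0,58]
    - [0,0,0,0,0,-0.2,58]
    - [0,0,0,0,0,-0.5,58]
    - [0,0,0,0,0,-0.8,58]

```text
t: 34.8
tool_pos: [0.5015, -0.2246, 0.0892]
orientation: [0.119, -3.138, -0.002]
force: [-0.2, 0.7, 0.9]
opening: 0.058
gripper_force: 0.0
```

Emit:
move_arm:
  plan:
    - [0,0,0,0,0,-1,58]
    - [0,0,0,0,0,-1,58]
    - [0,0,0,0,0,-1,58]
    - [0,0,0,0,0,-1,58]
    - [0,0,0,0,0,-1,58]
    - [0,0,0,0,0,-1,58]
    - [0,0,0,0,0.8,-0.5,58]
    - [0,0,0,0,1,0,58]
    - [0,0,0,0,1,0,58]
    - [0,0,0,0,1,0,58]

```text
t: 35.8
tool_pos: [0.4951, -0.1295, 0.2532]
orientation: [-0.119, 3.138, -0.001]
force: [-0.1, 0.1, -0.2]
opening: 0.0583
gripper_force: 0.0
```

Run:
```python
from h import *
from scipy.optimize import least_squares
f,W,*_=cam("side"); save("pics/end.png",f)
for n in("side","top"):
    f,W,*_=cam(n); X,Y,Z=W[...,0],W[...,1],W[...,2]; D=np.hypot(X-.5015,Y+.2245)
    m=(D<.09)&(D>.045)&(Z>.013)&(Z<.022); q=least_squares(lambda p:np.hypot(X[m]-p[0],Y[m]-p[1])-.066,[.501,-.224],loss="soft_l1",f_scale=.001); print(n,"dish",q.x,m.sum())
    for lo,hi,r in((.02,.033,.0275),(.038,.055,.019)):
        m=(D<.04)&(Z>lo)&(Z<hi)
        if m.sum()>8: print("cap",least_squares(lambda p:np.hypot(X[m]-p[0],Y[m]-p[1])-r,[.501,-.224],loss="soft_l1",f_scale=.001).x,m.sum())
    m=(D<.03)&(Z>.05)&(Z<.065); print("top",m.sum(),W[m].mean(0))
    d=(W-AX); a=d@E0; w=abs(d[...,0]*-E0[1]+d[...,1]*E0[0]); m=(a>.055)&(a<.16)&(w<.032)&(Z>.185)&(Z<.29)
    if m.sum()>30: print("tab",np.polyfit(a[m],Z[m],1))
```

```text
side dish [ 0.50049889 -0.22588927] 342
cap [ 0.50092672 -0.22582797] 132
cap [ 0.50098802 -0.2259615 ] 134
top 196 [ 0.49939934 -0.22964278  0.05623274]
tab [0.84576333 0.12997611]
top dish [ 0.50358192 -0.22247481] 206
cap [ 0.50207683 -0.2247772 ] 19
cap [ 0.50096468 -0.22543309] 23
top 15 [ 0.49549739 -0.23934384  0.05723586]
tab [0.88071429 0.12912137]
```

View pics/end.png

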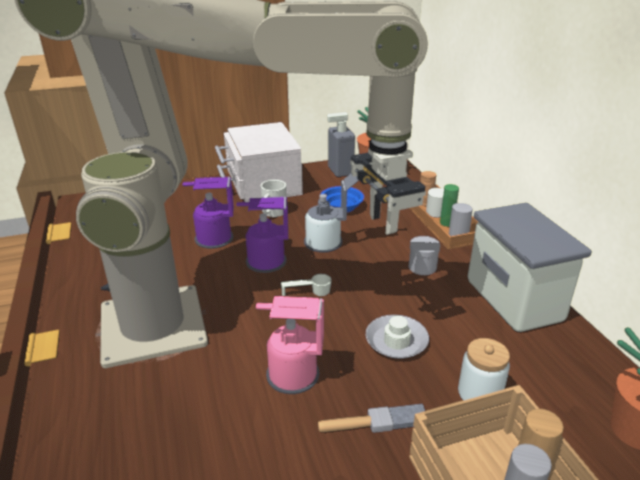

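The cap stands upright in the middle of the dish at (397,335), the tab is still open at (347,190), everything else is in place, and the gripper is clear.

```bash
python3 -c "
from plant import close_job
print(close_job())"
```

```text
the job is handed in; nothing more can be done
None
```

The job is handed in: the tab is open, the cap was seated, turned free and lifted off without forcing, and it now stands upright in the middle of the dish, with everything else left in place, at about 36 s of the 72 s allowed.

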